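# Put the bench tools back in the holder and shut the component box

### The job

The screwdriver and the desoldering pump were left leaning in the component box, so its lid cannot be shut. Stand each of them upright, tip down, in an empty cup of its own in the tool holder (the brush keeps its cup), then shut the lid of the box completely. Leave the other things on the bench where they are.

Things in the scene. Friction and masses are not known exactly. Their poses are not given: they have to be found in the camera images.
- driver: Screwdriver, 185 mm, 60-120 g: steel shaft 8 mm thick, 75 mm long; round black fluted handle 24 mm thick, 110 mm long. Origin at the tip, z towards the handle's butt. It leans in an outer compartment of the box: tip in the bottom corner on the hinge side, handle over the near rim (118 mm up from the tip) towards the robot, 41 deg from vertical. The handle's last 60 mm are clear all round.
- pump: Desoldering pump, 190 mm, 55-105 g: white nozzle 8 mm thick, 21 mm long; round bright aluminium barrel with black ends, 24 mm thick, from 28 to 178 mm; black plunger button 20 mm thick on the end. Origin at the nozzle's tip, z towards the button. Leans in the other outer compartment just as the screwdriver does; the two may be either way round.
- compbox: Dark grey open component box, fixed, 95 (its x) x 230 (its y) x 85 mm high, walls and floor 4 mm, origin under its centre on the table. Its x points from the near rim to the hinge rim. Two dividers make three compartments centred at y = -75, 0, +75 mm; the middle one holds relays and capacitors. Yaw within 15 deg of straight ahead; it stands left or right of the middle.
- lid (a joint): Lid angle, rad: 0 = shut flat on the rim, 1.9 = wide open, leaning back beyond the box. A stiff hinge keeps it where it is left (0.08 N m of friction: 1 to 2 N at the free edge move it). The lid is a dark grey plate 95 x 230 x 5 mm with a tab 50 mm wide sticking out 12 mm from the middle of its free edge. It cannot shut while a tool lies over the rim.
- lid_edge (a point): Middle of the lid's free edge (without the tab), at half its thickness, 95 mm from the hinge line; when shut it lies over the box's near rim.
- lid_hinge (a point): Middle of the lid's hinge line, on top of the box's far rim, 86 mm above the table; its y axis lies along the hinge. The lid's underside passes through this line.
- holder: Tool holder, fixed: a black base 62 (its x) x 206 (its y) x 12 mm with three equal aluminium cups in a row along its y, 66 mm apart. Each cup: bore 34 mm, outside 40 mm, rim 102 mm and bore floor 16 mm above the table. Origin under its centre. It may stand at any yaw.
- cup_0 (a point): Centre of the bore floor of the end cup that holds the brush (the holder's -y end), 16 mm above the table.
- cup_1 (a point): Centre of the bore floor of the middle cup, empty.
- cup_2 (a point): Centre of the bore floor of the other end cup (the holder's +y end), empty.
- brush: Small black bench brush, 172 mm long, 20 mm wide at the head, standing in cup_0 with the bristles up (its top 188 mm above the table). Origin at the butt of its handle, z axis up along it. Stays where it is.
- meter: Grey multimeter lying on its back, 178 x 84 x 46 mm high, origin under its centre. Bystander.
- board: Green circuit board on standoffs, 115 x 85 mm, 30 mm high, origin under its centre. Bystander.
- reel: Reel of solder standing on its flange, 62 mm across and 47 mm high, origin under its centre. Bystander.
- module: Black electronics module, 125 x 78 x 36 mm high, origin under its centre. Bystander.
- battery: Dark battery pack, 150 x 72 x 26 mm high, origin under its centre. Bystander.
- marker: White marker pen with a black cap, lying, 128 mm long, 18 mm thick, origin under its middle. Bystander.

How it is judged:
By the outcome, as a careful person would: the job done as asked, in the order asked, and still so for the second after the job is handed in, with the robot touching nothing.
It also fails if it takes over 72 s, if anything falls off the work surface, if the arm or the gripper's body presses on something with over 40 N, if the wrist force passes 120 N, or if a joint passes its speed limit or range.

### The arm

A 7-joint arm with a two-finger parallel gripper is mounted at the origin on the work surface. World frame = base frame: x ahead of the robot, y to its left, z up, the work surface at z = 0. Lengths are in m, angles in degrees, forces in N, time in s.
With the tool pointing down it reaches from about 0.425 to 0.875 m from the base axis. Payload 4.7 kg.
Tool frame: the origin (TCP) lies on the centre line of the jaws, within the pads' length; the fingertips stand 17 mm ahead of it and the grasp point (between the pads) lies 2 mm behind it; z points along the fingers, y is the line along which they close (so a half turn about z gives the same grasp; the last joint's range is limited). The gripper opens to 87 mm and grips with 3 to 60 N. Pads are 19 mm wide; open, the fingers measure 117 mm over their backs; the gripper's body (75 mm by 190 mm) begins 51 mm behind the grasp point.
Start: joints at [-63.134, 18.392, -4.016, 83.108, 1.295, 78.541, -3.26], TCP at [0.286, 0.584, 0.24] pointing down, gripper open.
Joint ranges: [-163.93, 163.93], [-17.29, 119.83], [-79.2, 71.16], [3.27, 140.29], [-89.18, 269.18], [5.43, 117.66], [-154.24, 154.24]. Speed limits (degrees/s): [147.25, 147.25, 180, 180, 180, 180, 180].

### API

Orientations are given as [roll, pitch, yaw] about the fixed x, y, z axes, in that order (R = Rz(yaw) Ry(pitch) Rx(roll)).
In Python, from cell import env, read_camera gives the robot as it stands.
- The arm moves only by the shell command python3 -m jog 'ROWS' [FORCE]. ROWS is JSON, a list of rows, each a list of 5 numbers: the opening, from 0 (shut) to 1 (fully open), then the shift along the tool's x, y, z each as a share of 0.02 m, from -1 to 1, then the turn about the tool's z as a share of 45 degrees, from -1 to 1. In form: [[gripper, x, y, z, yaw], ...]. A call has 1 to 12 rows; each row shifts and turns the commanded pose from where the row before left it, along the tool's axes as they then stand; what a row does not reach is not made up. A row lasts 1/12 s, in which the tool goes at most 41.7 mm and 7.16 degrees, less where a joint would pass 70% of its speed; a pose out of reach is approached as far as the arm can. A call with a number of a shift or a turn outside -1 to 1 is refused whole. A call with a gripper value outside its range is refused whole. The fingers move at their own pace and stop on an object; FORCE is the grip in N (left out, the last holds). Time passes only in rows, so rows that do not move let the fingers close. It gives the time, the measured TCP pose, the force, the opening and the grip force at its end, in the units of the state.
- env.get_obs(): the state, without advancing time (a new reading comes with each control period).
- read_camera(name): name is "side" or "top"; returns a dict with "color" (400x640x3 uint8, red, green, blue), "range_z" (400x640 float32, m along the optical axis (not along the pixel's ray), 0 where there is no reading), "mtx" (3x3 intrinsics, pixels), "k1" (the pictures are not rectified: a ray, as slopes to the right and down, at radius r is drawn at 1 + k1 r^2 times it, then the intrinsics apply), "world_from_camera" (4x4, takes a point from camera to world coordinates). Camera axes: x right, y down, z forward; pixel columns grow to the right and rows downward; lengths in m; the calibration is good to about 2 mm. A picture is of the moment at which its call begins.
- env.sign_off(): hands the job in; it is judged then, once.
The state is a dict: "time_s": time; "qpos": joint angles; "joint_velocities": joint speeds; "effort": joint torques, N m; "tool_pos": TCP position; "tool_rot": TCP orientation; "force": force on the tool from outside, world axes, zero at the start; "wrist_torque": the same for the moment, N m; "grip_width": finger opening in m; "grasp_force": force on a finger pad.
Only numpy, scipy, OpenCV 4.12 (cv2) and the standard library are available. Lean on these libraries where they do the work, as an engineer would, in place of code of your own. Each camera call takes 0.05 s, during which the arm holds its last target. There are 200 camera calls.

## Working session

There is one attempt and no reset: what is moved stays moved. The work goes in short steps, Python scripts to look and compute and a shell command to move; the robot and the scene stay as the last step left them, time stands still between calls to the robot, and variables do not carry over. Pictures are saved under pics/ and viewed, at most 10 in all, crops included, and the job is handed in when it is done.

```bash
ls; mkdir -p pics
cat > h.py <<'E'
import numpy as np, cv2
from cell import env, read_camera
def pts(c):
    h,w=c["range_z"].shape; u,v=np.meshgrid(np.arange(w),np.arange(h))
    K=c["mtx"]; d=np.array([c["k1"],0,0,0,0.])
    return rays_to(c,u.ravel(),v.ravel(),c["range_z"].ravel()).reshape(h,w,3)
def slopes(c,u,v):
    K=c["mtx"]; x=(np.asarray(u)-K[0,2])/K[0,0]; y=(np.asarray(v)-K[1,2])/K[1,1]
    rd=np.hypot(x,y); r=rd.copy()
    for _ in range(20): r=rd/(1+c["k1"]*r*r)
    s=np.where(rd>0,r/np.maximum(rd,1e-9),1); return x*s,y*s
def rays_to(c,u,v,z):
    x,y=slopes(c,u,v); P=np.stack([x*z,y*z,z],-1); T=c["world_from_camera"]
    return P@T[:3,:3].T+T[:3,3]
def onplane(c,u,v,h):
    x,y=slopes(c,u,v); T=c["world_from_camera"]; D=np.stack([x,y,np.ones_like(x)],-1)@T[:3,:3].T
    return T[:3,3]+D*((h-T[2,3])/D[...,2])[...,None]
E
python3 - <<'E'
from h import *
for n in ("top","side"):
    c=read_camera(n); cv2.imwrite(f"pics/{n}0.png",c["color"][:,:,::-1]); np.savez(f"{n}0.npz",**c)
    print(n,c["world_from_camera"].round(3).tolist(),c["mtx"].round(1).tolist(),c["k1"],(c["range_z"]>0).mean())
print(env.get_obs())
E
```

```text
pics
top [[-0.004, -0.996, 0.087, 0.471], [-1.0, 0.004, -0.004, -0.014], [0.004, -0.087, -0.996, 1.132], [0.0, 0.0, 0.0, 1.0]] [[406.8, 0.0, 323.0], [0.0, 406.8, 199.0], [0.0, 0.0, 1.0]] -0.06292368911588322 0.995828125
side [[0.829, -0.364, 0.424, 0.124], [-0.559, -0.536, 0.633, -0.677], [-0.003, -0.762, -0.648, 0.77], [0.0, 0.0, 0.0, 1.0]] [[467.7, 0.0, 314.5], [0.0, 467.7, 200.8], [0.0, 0.0, 1.0]] -0.04348014862066157 0.9959140625
{'time_s': 0.1, 'qpos': array([-63.13393412,  18.43721314,  -4.01573688,  83.16759008,
         1.29497362,  78.53964245,  -3.25900811]), 'joint_velocities': array([-0.03156112, -0.05550075,  0.03509061, -0.18422437,  0.05186912,
       -0.04710638, -0.02539138]), 'effort': array([-1.85786425e-04, -4.92572808e+01, -4.05698279e-01, -3.13401139e+01,
       -6.43048645e-02,  3.93881940e-02,  5.84859504e-05]), 'tool_pos': array([0.28537429, 0.58349625, 0.23854648]), 'tool_rot': array([-1.79900783e+02,  5.24918885e-03,  1.53944708e+02]), 'force': array([-0.3548765 ,  0.408779  ,  0.06696225]), 'wrist_torque': array([-0.04802877, -0.01709929, -0.06757335]), 'grasp_force': 0.0, 'grip_width': 0.0866234854278466}
```

View pics/top0.png

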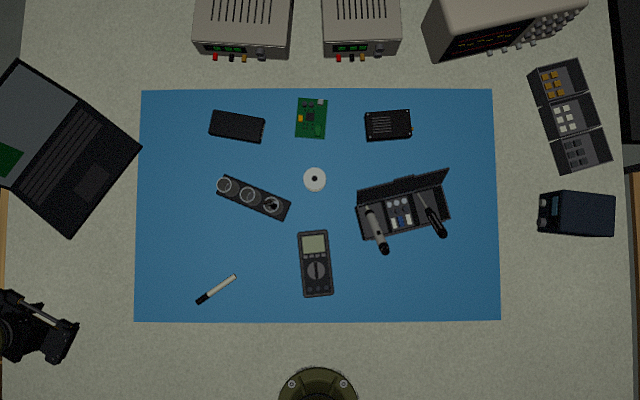

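View pics/side0.png

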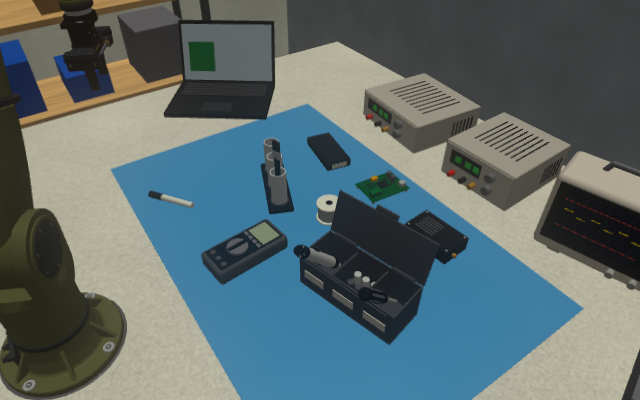

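The top view has the pump at (375,230) and the driver at (432,215), leaning over the near rim of the box around (405,210). The holder is around (250,195), with its brush at (271,204) to be confirmed. The gripper is bottom-left. Next I'll measure from the depth data.

Run:
```python
from h import *
C={n:dict(np.load(f"{n}0.npz")) for n in("top","side")}
P={n:pts(C[n]) for n in C}
t=P["top"]; c=C["top"]["color"].astype(int); uu,vv=np.meshgrid(np.arange(640),np.arange(400))
# holder cups : points z 0.097-.107 in region
m=(uu>205)&(uu<300)&(vv>165)&(vv<230)
h=t[m&(t[...,2]>.096)&(t[...,2]<.108)]; print("rim",len(h),h.mean(0))
k=cv2.kmeans(h[:,:2].astype(np.float32),3,None,(3,50,1e-6),5,2)[1:]
for i in range(3):
    q=h[k[0].ravel()==i]; print("cup",cv2.minEnclosingCircle(q[:,:2].astype(np.float32)),len(q))
b=t[m&(t[...,2]>.12)]; print("brush",b.mean(0),b[:,2].max())
bb=t[m&(t[...,2]>.008)&(t[...,2]<.02)]; print("base",cv2.minAreaRect(bb[:,:2].astype(np.float32)))
# both views: box
A=np.concatenate([t.reshape(-1,3),P["side"].reshape(-1,3)])
B=A[(A[:,0]>.3)&(A[:,0]<.62)&(A[:,1]<-.08)&(A[:,1]>-.4)]
r=B[(B[:,2]>.079)&(B[:,2]<.089)]; print("boxrim",cv2.minAreaRect(r[:,:2].astype(np.float32)))
tb=t.reshape(-1,3); 
for n in C:
    q=P[n].reshape(-1,3); q=q[(q[:,0]>.3)&(q[:,0]<.62)&(q[:,1]<-.08)&(q[:,1]>-.4)&(q[:,2]>.1)]
    for lo in np.arange(.1,.2,.01):
        s=q[(q[:,2]>lo)&(q[:,2]<lo+.01)]
        if len(s)>2:
            print(n,round(lo,2),len(s),s.min(0).round(3),s.max(0).round(3))
```

```text
rim 187 [0.57488034 0.17604871 0.10117391]
cup ((0.5990826487541199, 0.23562347888946533), 0.020485473796725273) 65
cup ((0.5495803356170654, 0.11332308501005173), 0.019420180469751358) 59
cup ((0.57440185546875, 0.17462900280952454), 0.02041352540254593) 63
brush [0.51440913 0.05716324 0.58765572] 1.1323724656234964
base ((0.5439863204956055, 0.1871757209300995), (0.22193513810634613, 0.15852093696594238), 56.38270950317383)
boxrim ((0.529066801071167, -0.2256348580121994), (0.10344847291707993, 0.23480460047721863), 14.140359878540039)
top 0.1 187 [ 0.464 -0.325  0.1  ] [ 0.608 -0.101  0.11 ]
top 0.11 183 [ 0.452 -0.323  0.11 ] [ 0.61  -0.101  0.12 ]
top 0.12 215 [ 0.447 -0.323  0.12 ] [ 0.613 -0.1    0.13 ]
top 0.13 200 [ 0.43  -0.323  0.13 ] [ 0.617 -0.099  0.14 ]
top 0.14 278 [ 0.424 -0.321  0.14 ] [ 0.618 -0.099  0.15 ]
top 0.15 177 [ 0.429 -0.323  0.15 ] [ 0.62  -0.098  0.16 ]
top 0.16 133 [ 0.568 -0.306  0.16 ] [ 0.62  -0.097  0.17 ]
top 0.17 201 [ 0.571 -0.294  0.17 ] [ 0.619 -0.096  0.18 ]
top 0.18 69 [ 0.575 -0.231  0.18 ] [ 0.612 -0.11   0.19 ]
side 0.1 550 [ 0.452 -0.324  0.1  ] [ 0.612 -0.102  0.11 ]
side 0.11 568 [ 0.446 -0.325  0.11 ] [ 0.616 -0.1    0.12 ]
side 0.12 582 [ 0.437 -0.324  0.12 ] [ 0.619 -0.099  0.13 ]
side 0.13 626 [ 0.427 -0.323  0.13 ] [ 0.619 -0.099  0.14 ]
side 0.14 719 [ 0.422 -0.322  0.14 ] [ 0.62  -0.097  0.15 ]
side 0.15 543 [ 0.427 -0.318  0.15 ] [ 0.62  -0.094  0.16 ]
side 0.16 467 [ 0.568 -0.316  0.16 ] [ 0.62  -0.096  0.17 ]
side 0.17 428 [ 0.571 -0.299  0.17 ] [ 0.62  -0.096  0.18 ]
side 0.18 133 [ 0.594 -0.232  0.18 ] [ 0.613 -0.182  0.19 ]
```

Run:
```python
from h import *
from scipy.optimize import least_squares
C={n:dict(np.load(f"{n}0.npz")) for n in("top","side")}
P={n:pts(C[n]) for n in C}
q=P["top"].reshape(-1,3); b=q[(abs(q[:,0]-.575)<.06)&(abs(q[:,1]-.175)<.1)&(q[:,2]>.115)&(q[:,2]<.22)]; print("brush",np.median(b,0),b[:,2].max(),len(b))
A=np.concatenate([p.reshape(-1,3) for p in P.values()])
B=A[(A[:,0]>.3)&(A[:,0]<.64)&(A[:,1]<-.06)&(A[:,1]>-.4)&(A[:,2]>.03)&(A[:,2]<.2)]
# lid: plane points
th=np.radians(14.14); ex=np.array([np.cos(th),np.sin(th)]); ey=np.array([-ex[1],ex[0]]); 
bx=B[:,:2]@ex; by=B[:,:2]@ey
r=(B[:,2]>.081)&(B[:,2]<.087)
print("rim bx",np.percentile(bx[r],[0,1,5,50,95,99,100]).round(4),"by",np.percentile(by[r],[0,1,99,100]).round(4))
l=(B[:,2]>.12)&(bx>.50); 
for lo in np.arange(.09,.19,.01):
    s=(B[:,2]>lo)&(B[:,2]<lo+.01)&(bx>.47); print(round(lo+.005,3),s.sum(),np.percentile(bx[s],[5,50,95]).round(4))
# lid yaw check
L=B[(B[:,2]>.1)&(B[:,2]<.17)&(bx>.5)]; u,s,v=np.linalg.svd(L-L.mean(0),full_matrices=False); print("lid n",v[2],"mean",L.mean(0))
for name,sg in(("left",1),("right",-1)):
    m=(B[:,2]>.1)&(bx<np.percentile(bx[r],0)+.095*.35)&((by-np.median(by[r]))*sg>0)
    Q=B[m]
    f=lambda p:np.linalg.norm(np.cross(Q-[p[0],p[1],.12],(lambda d:d/np.linalg.norm(d))(np.array([p[2],p[3],1]))),axis=1)-.012
    s=least_squares(f,[*Q.mean(0)[:2],-.87*ex[0],-.87*ex[1]],loss="soft_l1",f_scale=.002)
    p=s.x; d=np.array([p[2],p[3],1]);d/=np.linalg.norm(d); a=(Q-[p[0],p[1],.12])@d
    col=0
    print(name,len(Q),"axis@.12",p[:2].round(4),"dir",d.round(3),"tilt",np.degrees(np.arccos(d[2])).round(1),"az",np.degrees(np.arctan2(-d[1],-d[0])).round(1),"rms",np.sqrt(np.mean(f(p)**2)).round(4),"butt",(np.array([p[0],p[1],.12])+np.percentile(a,99)*d).round(4),
     "box", (p[:2]@ex).round(4),(p[:2]@ey).round(4))
```

```text
brush [0.54726131 0.11124589 0.17228125] 0.19025853039954832 48
rim bx [0.4062 0.4078 0.4098 0.4544 0.5058 0.5083 0.5096] by [-0.4654 -0.464  -0.2333 -0.2306]
0.095 609 [0.5051 0.5084 0.5113]
0.105 599 [0.5084 0.511  0.5141]
0.115 597 [0.5113 0.514  0.5167]
0.125 635 [0.5141 0.5166 0.5195]
0.135 634 [0.5168 0.5197 0.5224]
0.145 649 [0.5197 0.5223 0.5252]
0.155 673 [0.5226 0.5252 0.5281]
0.165 671 [0.5254 0.5279 0.5305]
0.175 748 [0.5283 0.531  0.5345]
0.185 203 [0.531  0.534  0.5375]
lid n [ 0.93386134  0.23299898 -0.27131988] mean [ 0.59061374 -0.21654324  0.1358379 ]
left 546 axis@.12 [ 0.4527 -0.1598] dir [-0.675 -0.126  0.727] tilt 43.4 az 10.6 rms 0.0029 butt [ 0.4254 -0.1649  0.1493] box 0.3999 -0.2656
right 539 axis@.12 [ 0.488  -0.3051] dir [-0.669 -0.143  0.73 ] tilt 43.1 az 12.1 rms 0.0031 butt [ 0.4644 -0.3102  0.1457] box 0.3986 -0.4151
```

Measurements:
- **Box:** yaw is about 14°.
- **Tools:** the pump is left at (0.453,-0.160) at z 0.12, and the driver is right at (0.488,-0.305).
- **Cups:** the brush cup is at (0.550,0.113). The empty ones are at (0.574,0.175) and (0.599,0.236).

The tool always points down, so I'll grip each handle across, swing it upright about its tip in the box corner, then lift it out.

```bash
python3 -m jog '[[1,0,0,0,0.158],[1,0,0,0,0.158],[1,0,0,0,0.158],[1,0,0,0,0.158],[1,0,0,0,0.158],[1,0,0,0,0.158],[1,0,0,0,0.158],[1,0,0,0,0.158],[1,0,0,0,0.158],[1,0,0,0,0.158]]' 8
python3 -m jog '[[1,0,0,0,0.158],[1,0,0,0,0.158],[1,0,0,0,0.158],[1,0,0,0,0.158],[1,0,0,0,0.158],[1,0,0,0,0.158],[1,0,0,0,0.158],[1,0,0,0,0.158],[1,0,0,0,0.158],[1,0,0,0,0.158]]'
python3 -m jog '[[1,0.8,1,0,0],[1,0.8,1,0,0],[1,0.8,1,0,0],[1,0.8,1,0,0],[1,0.8,1,0,0],[1,0,1,0,0],[1,0,1,0,0],[1,0,1,0,0],[1,0,1,0,0],[1,0,1,0,0]]'
```

```text
time_s: 0.93
tool_pos: [0.2854, 0.5836, 0.2389]
tool_rot: [-180.0, 0.1, 82.5]
force: [-0.5, 0.7, -0.0]
grip_width: 0.0867
grasp_force: 0.0
time_s: 1.77
tool_pos: [0.2854, 0.5836, 0.2389]
tool_rot: [179.9, 0.0, 11.4]
force: [-0.0, -0.2, -0.2]
grip_width: 0.087
grasp_force: 0.0
time_s: 2.6
tool_pos: [0.4045, 0.4032, 0.239]
tool_rot: [180.0, 0.0, 11.7]
force: [0.4, 0.2, 1.2]
grip_width: 0.0872
grasp_force: 0.0
```

```bash
python3 -m jog '[[1,0,1,0,0],[1,0,1,0,0],[1,0,1,0,0],[1,0,1,0,0],[1,0,1,0,0],[1,0,1,0,0],[1,0,1,0,0],[1,0,1,0,0],[1,0,1,0,0],[1,0,1,0,0],[1,0,1,0,0],[1,0,1,0,0]]'
python3 -m jog '[[1,0,1,0,0],[1,0,1,0,0],[1,0,1,0,0],[1,0,1,0,0],[1,0,1,0,0],[1,0,1,0,0],[1,-0.34,1,0,0],[1,-0.34,1,0,0],[1,-0.34,1,0,0],[1,-0.34,1,0,0],[1,-0.34,1,0,0],[1,-0.34,1,0,0]]'
python3 -m jog '[[1,-0.34,1,0,0],[1,-0.34,1,0,0],[1,-0.34,1,0,0],[1,-0.34,1,0,0],[1,0,0.1,0,0],[1,0,0,0,0]]'
```

```text
time_s: 3.6
tool_pos: [0.4533, 0.168, 0.2393]
tool_rot: [-180.0, 0.0, 11.7]
force: [0.3, 0.4, -0.2]
grip_width: 0.0872
grasp_force: 0.0
time_s: 4.6
tool_pos: [0.4617, -0.0751, 0.2393]
tool_rot: [-180.0, 0.0, 11.7]
force: [0.7, -0.3, 0.3]
grip_width: 0.087
grasp_force: 0.0
time_s: 5.1
tool_pos: [0.4519, -0.161, 0.2395]
tool_rot: [-180.0, -0.0, 11.6]
force: [-0.0, 0.2, 0.4]
grip_width: 0.087
grasp_force: 0.0
```

Run:
```python
from h import *
o=env.get_obs(); print(o["tool_pos"],o["tool_rot"],o["qpos"].round(0))
c=read_camera("side"); cv2.imwrite("pics/s1.png",c["color"][:,:,::-1][150:390,200:520])
```

```text
[ 0.4518652  -0.16096916  0.23945823] [-1.79968196e+02 -1.23796580e-02  1.15643187e+01] [-39.  -7.  52. 108.   5.  76. -66.]
```

View pics/s1.png

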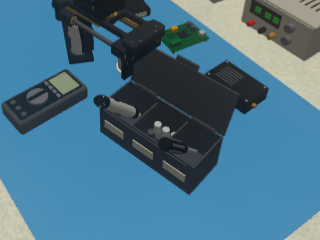

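The crop shows the gripper over the pump's end at (100,100), and the pump and driver haven't moved. I'll descend and close.

```bash
python3 -m jog '[[1,0,0,1,0],[1,0,0,1,0],[1,0,0,1,0],[1,0,0,1,0],[1,0,0,1,0],[1,0.03,0,0.75,0],[1,0,0,0.3,0],[0,0,0,0,0],[0,0,0,0,0],[0,0,0,0,0],[0,0,0,0,0],[0,0,0,0,0]]' 8
python3 -m jog '[[0,0,0,0,0],[0,0,0,0,0],[0,0,0,0,0],[0,0,0,0,0]]'
```

```text
time_s: 6.15
tool_pos: [0.4537, -0.1595, 0.1194]
tool_rot: [-180.0, -0.1, 11.8]
force: [-0.3, 0.1, -0.1]
grip_width: 0.0613
grasp_force: 0.0
time_s: 6.48
tool_pos: [0.453, -0.1596, 0.1186]
tool_rot: [-180.0, -0.0, 11.7]
force: [-0.1, 0.2, 0.5]
grip_width: 0.0349
grasp_force: 0.0
```

```bash
python3 -m jog '[[0,0,0,0,0],[0,0,0,0,0],[0,0,0,0,0],[0,0,0,0,0],[0,0,0,0,0]]' 8
python3 -m jog '[[0,0.32,0,-0.25,0],[0,0.32,0,-0.25,0],[0,0.28,0,-0.18,0],[0,0.28,0,-0.18,0],[0,0.3,0,-0.155,0],[0,0.3,0,-0.155,0]]'
python3 -m jog '[[0,0.31,0,-0.13,0],[0,0.31,0,-0.13,0],[0,0.32,0,-0.1,0],[0,0.32,0,-0.1,0],[0,0.2,0,-0.045,0],[0,0.2,0,-0.045,0],[0,0.26,0,-0.055,0],[0,0.26,0,-0.04,0],[0,0,0,0,0]]'
python3 - <<'E'
from h import *
c=read_camera("side"); cv2.imwrite("pics/s2.png",cv2.resize(c["color"][:,:,::-1][200:360,270:450],None,fx=3,fy=3))
E
```

```text
time_s: 6.9
tool_pos: [0.453, -0.1596, 0.1186]
tool_rot: [180.0, -0.0, 11.7]
force: [0.8, -0.0, -0.6]
grip_width: 0.0239
grasp_force: 8.0
time_s: 7.4
tool_pos: [0.4889, -0.1519, 0.1423]
tool_rot: [180.0, 0.0, 11.8]
force: [-0.8, -0.2, -0.8]
grip_width: 0.0236
grasp_force: 8.0
time_s: 8.15
tool_pos: [0.5321, -0.1432, 0.155]
tool_rot: [179.9, -0.1, 11.8]
force: [-0.5, -0.6, -0.6]
grip_width: 0.0241
grasp_force: 8.0
```

View pics/s2.png

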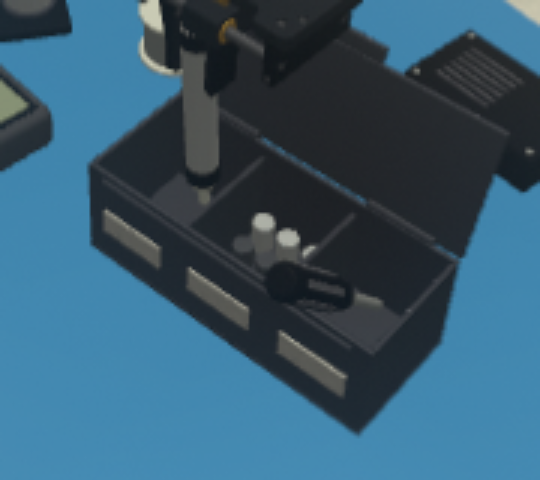

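The crop shows the pump nearly upright, with its nozzle in the compartment at (205,195). I'll increase the grip, lift it and measure how far it still leans.

```bash
python3 -m jog '[[0,0,0,0,0],[0,-0.1,0,-0.4,0],[0,-0.1,0,-0.8,0],[0,0,0,-1,0],[0,0,0,-1,0],[0,0,0,-1,0],[0,0,0,-1,0],[0,0,0,-1,0],[0,0,0,-1,0],[0,0,0,0,0]]' 15
cat >> h.py <<'E'
def held(names=("side","top"),r=.012):
    from scipy.optimize import least_squares
    o=env.get_obs(); g=o["tool_pos"]; Q=[]
    for n in names:
        c=read_camera(n); q=pts(c).reshape(-1,3)
        Q.append(q[(np.hypot(*(q[:,:2]-g[:2]).T)<.05)&(q[:,2]<g[2]-.022)&(q[:,2]>g[2]-.165)])
        print(n,len(Q[-1]),Q[-1][:,2].min() if len(Q[-1]) else 0)
    Q=np.concatenate(Q); B=Q[Q[:,2]>g[2]-.115]; z0=g[2]-.06
    f=lambda p:np.linalg.norm(np.cross(B-[p[0],p[1],z0],(lambda d:d/np.linalg.norm(d))(np.array([p[2],p[3],1]))),axis=1)-r
    p=least_squares(f,[*g[:2],0,0],loss="soft_l1",f_scale=.002).x
    print("tcp",g.round(4),"yaw",o["tool_rot"][2].round(1),"slope",p[2:].round(3),"axis@grip",(p[:2]+p[2:]*.06).round(4),"tipxy",(p[:2]-p[2:]*.093).round(4),"rms",np.sqrt(np.mean(f(p)**2)).round(4),"grip",o["grip_width"].round(4))
E
python3 -c "from h import *; held()"
```

```text
time_s: 9.03
tool_pos: [0.5287, -0.1452, 0.3033]
tool_rot: [179.9, -0.4, 11.7]
force: [0.6, -0.8, -0.4]
grip_width: 0.0233
grasp_force: 15.0
side 662 0.1386590103959403
top 0 0Traceback (most recent call last):
  File "<string>", line 1, in <module>
    from h import *; held()
                     ~~~~^^
  File "h.py", line 28, in held
    print("tcp",g.round(4),"yaw",o["tool_rot"][2].round(1),"slope",p[2:].round(3),"axis@grip",(p[:2]+p[2:]*.06).round(4),"tipxy",(p[:2]-p[2:]*.093).round(4),"rms",np.sqrt(np.mean(f(p)**2)).round(4),"grip",o["grip_width"].round(4))
                                                                                                                                                                                                             ^^^^^^^^^^^^^^^^^^^^^
AttributeError: 'float' object has no attribute 'round'
```

```bash
sed -i 's/o\["grip_width"\].round(4)/o["grip_width"]/' h.py
python3 -c "from h import *; held(('side',))"
```

```text
side 647 0.13464105466878684
tcp [ 0.5272 -0.1445  0.2996] yaw 11.7 slope [-0.078 -0.016] axis@grip [ 0.527  -0.1432] tipxy [ 0.539  -0.1409] rms 0.0009 grip 0.023602015178346633
```

```bash
python3 -m jog '[[0,0,0,-0.9,0],[0,0,0,-0.9,0],[0,0,0,-0.9,0],[0,0,0,-0.9,0],[0,1,-1,0,0],[0,1,-1,0,0],[0,1,-1,0,0],[0,1,-1,0,0],[0,1,-1,0,0],[0,1,-1,0,0],[0,1,-1,0,0]]'
python3 -m jog '[[0,0,-1,0,0],[0,0,-1,0,0],[0,0,-1,0,0],[0,0,-1,0,0],[0,0,-1,0,0],[0,0,-1,0,0],[0,0,-1,0,0],[0,0,-1,0,0],[0,0,-1,0,0],[0,0,-1,0,0],[0,0,-0.8,0,0],[0,0,0,0,0]]'
python3 -c "from h import *; held(('side',))"
```

```text
time_s: 10.1
tool_pos: [0.6357, 0.0227, 0.3691]
tool_rot: [-180.0, 0.1, 11.7]
force: [1.2, 0.2, -1.2]
grip_width: 0.0235
grasp_force: 15.0
time_s: 11.1
tool_pos: [0.5899, 0.238, 0.3689]
tool_rot: [-179.9, 0.2, 12.1]
force: [-1.1, -0.1, -0.5]
grip_width: 0.0235
grasp_force: 15.0
side 447 0.21979062645454228
tcp [0.5899 0.238  0.3689] yaw 12.1 slope [-0.071 -0.013] axis@grip [0.5889 0.2392] tipxy [0.5998 0.2411] rms 0.0016 grip 0.023478800926717634
```

```bash
python3 -m jog '[[0,0.1,0.27,0,0],[0,0,0,1,0],[0,0,0,1,0],[0,0,0,1,0],[0,0,0,1,0],[0,0,0,1,0],[0,0,0,0.5,0],[0,0,0,0.5,0],[0,0,0,0,0]]'
python3 -c "from h import *; held(('side',))"
```

```text
time_s: 11.9
tool_pos: [0.5943, 0.2264, 0.2492]
tool_rot: [179.9, 0.1, 11.6]
force: [-0.3, -0.0, -0.9]
grip_width: 0.0234
grasp_force: 15.0
side 467 0.08435840838971187
tcp [0.5943 0.2264 0.2492] yaw 11.6 slope [-0.097 -0.028] axis@grip [0.5921 0.2266] tipxy [0.6069 0.2309] rms 0.0016 grip 0.023435124498045603
```

```bash
python3 -m jog '[[0,-0.05,-0.33,0,0],[0,0,0,0,0],[0,0,0,0,0],[0,0,0,0,0]]'
python3 - <<'E'
from h import *
held(("side",))
c=read_camera("side"); cv2.imwrite("pics/s3.png",cv2.resize(c["color"][:,:,::-1][90:230,200:360],None,fx=3,fy=3))
E
```

```text
time_s: 12.28
tool_pos: [0.5926, 0.2346, 0.2517]
tool_rot: [-180.0, -0.1, 11.8]
force: [-0.5, 0.3, -0.3]
grip_width: 0.0236
grasp_force: 15.0
side 460 0.08705718456033151
tcp [0.5926 0.2346 0.2517] yaw 11.8 slope [-0.091 -0.032] axis@grip [0.591  0.2345] tipxy [0.605  0.2394] rms 0.0015 grip 0.02355949843125302
```

View pics/s3.png

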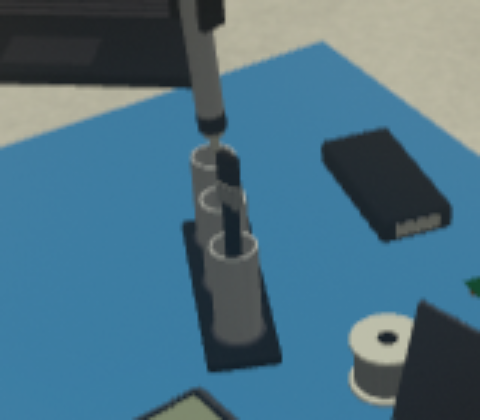

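The crop shows the nozzle at (213,145), entering the far cup's mouth centred at (213,155). I'll continue down.

```bash
python3 -m jog '[[0,0,0.07,0.4,0],[0,0,0,0.6,0],[0,0,0,0.6,0],[0,0,0,0.6,0],[0,0,0,0.6,0],[0,0,0,0.6,0],[0,0,0,0.4,0],[0,0,0,0,0]]'
```

```text
time_s: 13.05
tool_pos: [0.5921, 0.2334, 0.1726]
tool_rot: [180.0, 0.1, 11.8]
force: [0.9, 1.3, -1.2]
grip_width: 0.0234
grasp_force: 15.0
```

```bash
python3 -m jog '[[0.5,0,0,0,0],[0.5,0,0,0,0],[0.5,0,0,0,0],[0.5,0,0,-0.3,0],[0.5,0,0,-0.7,0],[0.5,0,0,-1,0],[0.5,0,0,-1,0],[0.5,0,0,-1,0],[0.5,0,0,-1,0],[0.5,0,0,-1,0]]'
python3 -m jog '[[1,-0.42,1,0,0],[1,-0.42,1,0,0],[1,-0.42,1,0,0],[1,-0.42,1,0,0],[1,-0.42,1,0,0],[1,-0.42,1,0,0],[1,-0.42,1,0,0],[1,-0.42,1,0,0],[1,-0.42,1,0,0],[1,-0.42,1,0,0],[1,-0.42,1,0,0],[1,-0.42,1,0,0]]' 8
python3 -m jog '[[1,-0.42,1,0,0],[1,-0.42,1,0,0],[1,-0.42,1,0,0],[1,-0.42,1,0,0],[1,-0.42,1,0,0],[1,-0.42,1,0,0],[1,-0.42,1,0,0],[1,-0.42,1,0,0],[1,-0.42,1,0,0],[1,-0.42,1,0,0],[1,-0.42,1,0,0],[1,-0.42,1,0,0]]'
python3 -m jog '[[1,-0.42,1,0,0],[1,0,0.3,0,0],[1,0,0,0,0],[1,0,0,0,0]]'
python3 - <<'E'
from h import *
c=read_camera("side"); cv2.imwrite("pics/s4.png",c["color"][:,:,::-1][80:380,200:520])
q=pts(c).reshape(-1,3)
for lo in (.11,.13,.15,.17,.19):
    s=q[(np.hypot(q[:,0]-.599,q[:,1]-.2356)<.03)&(q[:,2]>lo)&(q[:,2]<lo+.02)]; print(lo,s.mean(0).round(3),len(s))
E
```

```text
time_s: 13.88
tool_pos: [0.5929, 0.2326, 0.2979]
tool_rot: [-180.0, -0.1, 11.7]
force: [0.5, 0.5, 0.2]
grip_width: 0.0435
grasp_force: 0.0
time_s: 14.88
tool_pos: [0.5422, -0.0246, 0.2952]
tool_rot: [-180.0, -0.0, 11.7]
force: [1.0, 0.1, -1.3]
grip_width: 0.0874
grasp_force: 0.0
time_s: 15.88
tool_pos: [0.492, -0.2798, 0.2952]
tool_rot: [-180.0, -0.0, 11.7]
force: [0.5, -0.0, -0.5]
grip_width: 0.0871
grasp_force: 0.0
time_s: 16.22
tool_pos: [0.4901, -0.3048, 0.2948]
tool_rot: [-180.0, -0.0, 11.7]
force: [-0.3, 0.3, 0.8]
grip_width: 0.0868
grasp_force: 0.0
0.11 [0.591 0.228 0.121] 59
0.13 [0.59  0.228 0.141] 58
0.15 [0.588 0.227 0.16 ] 66
0.17 [0.585 0.227 0.18 ] 66
0.19 [0.585 0.229 0.199] 74
```

View pics/s4.png

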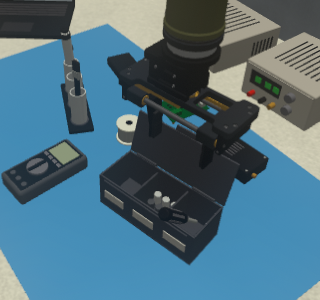

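The crop shows the pump standing in the far cup at (68,45), the brush untouched, and the driver still in place at (180,215). I'll grip the driver the same way.

```bash
python3 -m jog '[[1,-0.1,0,1,0],[1,0,0,1,0],[1,0,0,1,0],[1,0,0,1,0],[1,0,0,1,0],[1,0,0,1,0],[1,0,0,1,0],[1,0,0,0.9,0],[1,0,0,0.6,0],[1,0,0,0.3,0],[0,0,0,0,0],[0,0,0,0,0]]' 8
python3 -m jog '[[0,0,0,0,0],[0,0,0,0,0],[0,0,0,0,0],[0,0,0,0,0],[0,0,0,0,0],[0,0,0,0,0],[0,0,0,0,0],[0,0,0,0,0],[0,0,0,0,0],[0,0,0,0,0]]'
```

```text
time_s: 17.27
tool_pos: [0.4887, -0.3053, 0.1194]
tool_rot: [180.0, -0.0, 11.8]
force: [0.8, -0.3, 0.7]
grip_width: 0.0799
grasp_force: 0.0
time_s: 18.1
tool_pos: [0.4881, -0.3057, 0.1188]
tool_rot: [180.0, -0.0, 11.7]
force: [-0.8, 0.3, -0.5]
grip_width: 0.0235
grasp_force: 7.9
```

Same arc as before, then lift.

```bash
python3 -m jog '[[0,0.32,0,-0.25,0],[0,0.32,0,-0.25,0],[0,0.28,0,-0.18,0],[0,0.28,0,-0.18,0],[0,0.3,0,-0.155,0],[0,0.3,0,-0.155,0]]'
python3 -m jog '[[0,0.31,0,-0.13,0],[0,0.31,0,-0.13,0],[0,0.32,0,-0.1,0],[0,0.32,0,-0.1,0],[0,0.2,0,-0.045,0],[0,0.2,0,-0.045,0],[0,0.26,0,-0.055,0],[0,0.26,0,-0.04,0],[0,0,0,0,0]]'
python3 -m jog '[[0,0,0,0,0],[0,-0.1,0,-0.4,0],[0,-0.1,0,-0.8,0],[0,0,0,-1,0],[0,0,0,-1,0],[0,0,0,-1,0],[0,0,0,-1,0],[0,0,0,-1,0],[0,0,0,-1,0],[0,0,0,0,0],[0,0,0,0,0],[0,0,0,0,0]]' 15
python3 - <<'E'
from h import *
held(("side",))
c=read_camera("side"); cv2.imwrite("pics/s5.png",cv2.resize(c["color"][:,:,::-1][150:350,300:520],None,fx=2.5,fy=2.5))
E
```

```text
time_s: 18.6
tool_pos: [0.5239, -0.298, 0.1426]
tool_rot: [-180.0, 0.0, 11.8]
force: [-1.7, 1.4, -1.0]
grip_width: 0.0235
grasp_force: 8.0
time_s: 19.35
tool_pos: [0.5673, -0.2891, 0.1553]
tool_rot: [180.0, -0.0, 11.8]
force: [-0.5, -0.6, -1.0]
grip_width: 0.0238
grasp_force: 8.0
time_s: 20.35
tool_pos: [0.5617, -0.2902, 0.2986]
tool_rot: [-180.0, 0.0, 11.7]
force: [-0.3, 1.0, -1.8]
grip_width: 0.0237
grasp_force: 15.0
side 468 0.13365355458207961
tcp [ 0.5617 -0.2902  0.2986] yaw 11.7 slope [-0.215 -0.118] axis@grip [ 0.5584 -0.2927] tipxy [ 0.5913 -0.2746] rms 0.0013 grip 0.023703705266950394
```

View pics/s5.png

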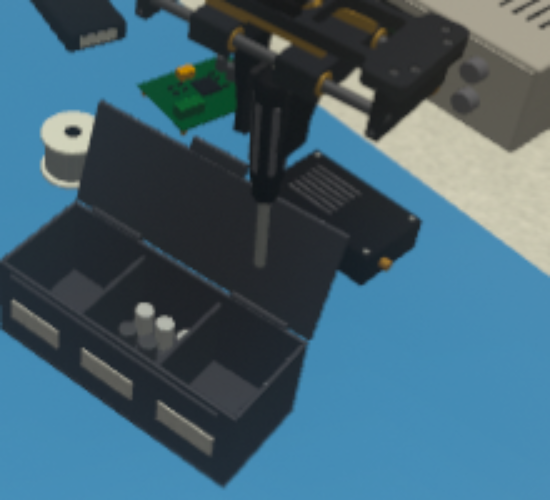

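The crop shows the driver nearly upright and clear of the box, with its shaft at (262,235). The compartments are empty apart from the parts in the middle one. I'll carry it to the middle cup.

```bash
python3 -m jog '[[0,0,0,-0.9,0],[0,0,0,-0.9,0],[0,0,0,-0.9,0],[0,0,0,-0.9,0],[0,1,-1,0,0],[0,1,-1,0,0],[0,1,-1,0,0],[0,1,-1,0,0],[0,1,-1,0,0],[0,0,-1,0,0],[0,0,-1,0,0],[0,0,-1,0,0]]'
python3 -m jog '[[0,0,-1,0,0],[0,0,-1,0,0],[0,0,-1,0,0],[0,0,-1,0,0],[0,0,-1,0,0],[0,0,-1,0,0],[0,0,-1,0,0],[0,0,-1,0,0],[0,0,-1,0,0],[0,0,-1,0,0],[0,0,-1,0,0],[0,0,-1,0,0]]'
python3 -m jog '[[0,0,-1,0,0],[0,0,-1,0,0],[0,0,-0.57,0,0],[0,0,0,0,0],[0,0,0,0,0],[0,0,0,0,0]]'
sed -i 's/g\[2\]-.115/g[2]-depth/; s/r=.012):/r=.012,depth=.115):/' h.py
python3 -c "from h import *; held(('side',),depth=.072)"
```

```text
time_s: 21.45
tool_pos: [0.6271, -0.1121, 0.3695]
tool_rot: [180.0, 0.2, 11.8]
force: [0.9, -0.0, -0.2]
grip_width: 0.0236
grasp_force: 15.0
time_s: 22.45
tool_pos: [0.5778, 0.1227, 0.3701]
tool_rot: [180.0, 0.1, 11.7]
force: [1.6, -0.0, -1.1]
grip_width: 0.0234
grasp_force: 15.0
time_s: 22.95
tool_pos: [0.5684, 0.17, 0.371]
tool_rot: [179.9, 0.0, 11.6]
force: [-0.1, -0.5, -1.2]
grip_width: 0.0238
grasp_force: 15.0
side 305 0.2220747435550129
tcp [0.5684 0.17   0.371 ] yaw 11.6 slope [-0.156 -0.101] axis@grip [0.566  0.1678] tipxy [0.5899 0.1833] rms 0.0013 grip 0.02379781769842497
```

Run:
```python
from h import *
g=env.get_obs()["tool_pos"]; c=read_camera("side"); q=pts(c).reshape(-1,3); cam=c["world_from_camera"][:2,3]
q=q[np.hypot(*(q[:,:2]-g[:2]).T)<.06]; v=g[:2]-cam; v/=np.linalg.norm(v)
for lo in np.arange(.2,.36,.01):
    s=q[(q[:,2]>lo)&(q[:,2]<lo+.01)]
    if len(s): 
        r=.004 if lo<.29 else .012
        print(round(lo+.005,3),len(s),(s[:,:2].mean(0)+v*r*.8).round(4),np.ptp(s,0).round(3))
```

```text
0.205 11 [0.5874 0.2282] [0.014 0.005 0.006]
0.225 12 [0.5851 0.1733] [0.008 0.007 0.007]
0.235 14 [0.5841 0.1732] [0.009 0.006 0.008]
0.245 10 [0.5835 0.1746] [0.008 0.005 0.007]
0.255 15 [0.5817 0.173 ] [0.007 0.007 0.007]
0.265 12 [0.5802 0.1726] [0.007 0.005 0.009]
0.275 14 [0.5788 0.1715] [0.01  0.006 0.009]
0.285 16 [0.5783 0.1723] [0.007 0.007 0.01 ]
0.295 15 [0.578  0.1749] [0.014 0.01  0.01 ]
0.305 31 [0.5772 0.1743] [0.018 0.017 0.009]
0.315 34 [0.5747 0.1726] [0.02  0.022 0.009]
0.325 46 [0.5731 0.1715] [0.023 0.016 0.01 ]
0.335 48 [0.5721 0.1706] [0.022 0.014 0.009]
0.345 43 [0.5703 0.1716] [0.023 0.018 0.01 ]
0.355 69 [0.5685 0.1723] [0.028 0.044 0.01 ]
```

```bash
python3 -m jog '[[0,-0.05,-0.08,0,0],[0,0,0,1,0],[0,0,0,1,0],[0,0,0,1,0],[0,0,0,1,0],[0,0,0,1,0],[0,0,0,0.6,0],[0,0,0,0.3,0],[0,0,0,0,0],[0,0,0,0,0]]'
python3 - <<'E'
from h import *
c=read_camera("side"); cv2.imwrite("pics/s6.png",cv2.resize(c["color"][:,:,::-1][90:230,200:360],None,fx=3,fy=3))
E
```

```text
time_s: 23.88
tool_pos: [0.5672, 0.1732, 0.2539]
tool_rot: [-180.0, -0.1, 11.7]
force: [0.3, 0.8, -0.0]
grip_width: 0.0236
grasp_force: 15.0
```

View pics/s6.png

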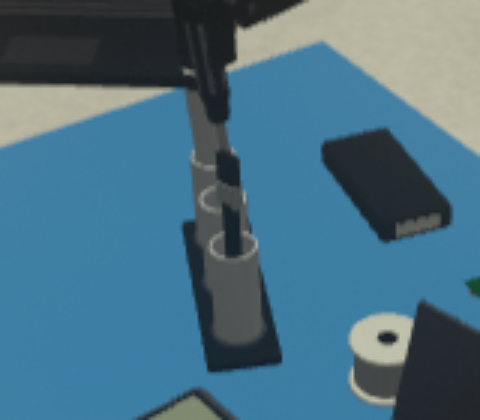

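The crop shows the driver over the middle cup at (220,195), with its tip hidden behind the brush at (228,165). I'll lower it gently and watch the force.

```bash
python3 -m jog '[[0,0,0,0.3,0],[0,0,0,0.5,0],[0,0,0,0.5,0],[0,0,0,0.5,0],[0,0,0,0,0]]'
python3 -m jog '[[0,0,0,0.5,0],[0,0,0,0.5,0],[0,0,0,0.5,0],[0,0,0,0.4,0],[0,0,0,0.3,0],[0,0,0,0,0],[0,0,0,0,0]]'
```

```text
time_s: 24.35
tool_pos: [0.5652, 0.1732, 0.2143]
tool_rot: [179.9, 0.2, 11.7]
force: [-0.3, -0.1, -0.9]
grip_width: 0.0239
grasp_force: 15.0
time_s: 24.93
tool_pos: [0.5667, 0.1733, 0.1729]
tool_rot: [180.0, 0.0, 11.7]
force: [-0.4, 0.9, -0.4]
grip_width: 0.0238
grasp_force: 15.0
```

Releasing, raising, and moving behind the lid with closed fingers.

```bash
python3 -m jog '[[0.5,0,0,0,0],[0.5,0,0,0,0],[0.5,0,0,0,0],[0.5,0,0,-0.3,0],[0.5,0,0,-0.7,0],[0.5,0,0,-1,0],[0.5,0,0,-1,0],[0.5,0,0,-1,0],[0.5,0,0,-1,0],[0.5,0,0,-1,0],[0.5,0,0,-1,0],[0.5,0,0,0,-0.05]]'
python3 -m jog '[[0,0,1,0,0],[0,0,1,0,0],[0,0,1,0,0],[0,0,1,0,0],[0,0,1,0,0],[0,0,1,0,0],[0,0,1,0,0],[0,0,1,0,0],[0,0,1,0,0],[0,0,1,0,0],[0,0,1,0,0],[0,0,1,0,0]]'
python3 -m jog '[[0,0,1,0,0],[0,0,1,0,0],[0,0,1,0,0],[0,0,1,0,0],[0,0,1,0,0],[0,0,1,0,0],[0,0,0.9,0,0],[0,0,0,0,0],[0,0,0,0,0],[0,0,0,0,0]]'
python3 - <<'E'
from h import *
c=read_camera("side"); cv2.imwrite("pics/s7.png",cv2.resize(c["color"][:,:,::-1][90:290,220:520],None,fx=2.5,fy=2.5))
E
```

```text
time_s: 25.93
tool_pos: [0.569, 0.1733, 0.3191]
tool_rot: [-179.9, -0.5, 14.0]
force: [0.8, 0.3, -0.2]
grip_width: 0.0431
grasp_force: 0.0
time_s: 26.93
tool_pos: [0.6252, -0.0605, 0.3149]
tool_rot: [180.0, -0.1, 14.0]
force: [-0.3, -0.2, 0.2]
grip_width: 0.0004
grasp_force: 0.0
time_s: 27.77
tool_pos: [0.6585, -0.1926, 0.3141]
tool_rot: [-180.0, -0.1, 14.0]
force: [-0.1, 0.6, -0.7]
grip_width: 0.0002
grasp_force: 0.0
```

View pics/s7.png

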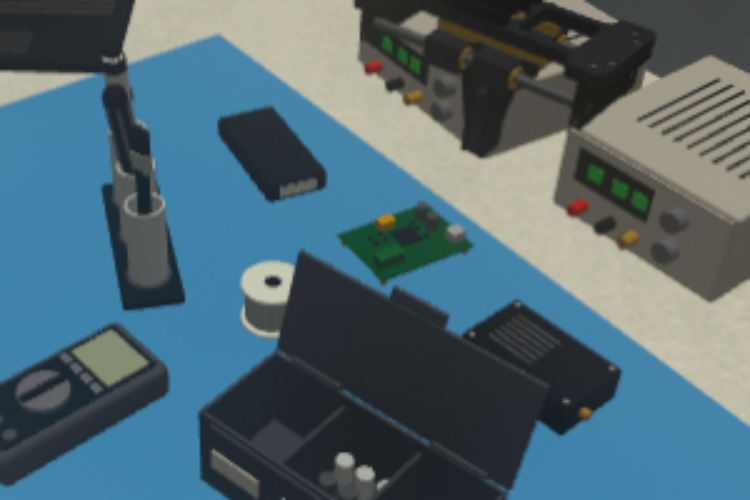

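The crop shows the driver in the middle cup (butt at (118,97)), the pump behind it, the brush in its own cup and the gripper behind the lid. I'll descend and push the lid over.

```bash
python3 - <<'E'
from h import *
for n in("top","side"):
    q=pts(read_camera(n)).reshape(-1,3)
    for nm,cx,cy in(("driver",.568,.172),("pump",.592,.232)):
        s=q[(np.hypot(q[:,0]-cx,q[:,1]-cy)<.035)&(q[:,2]<.25)]; hi=s[s[:,2]>s[:,2].max()-.008]; print(n,nm,s[:,2].max().round(4),hi.mean(0).round(4))
E
python3 -m jog '[[0,0,0,1,0],[0,0,0,1,0],[0,0,0,1,0],[0,0,0,1,0],[0,0,0,1,0],[0,0,0,1,0],[0,0,0,1,0],[0,0,0,0.6,0],[0,-0.8,0,0,0],[0,-0.8,0,0,0],[0,-0.5,0,0,0],[0,0,0,0,0]]'
python3 -m jog '[[0,-0.4,0,0,0],[0,-0.4,0,0,0],[0,-0.4,0,0,0],[0,-0.4,0,0,0],[0,-0.4,0,0,0],[0,-0.4,0,0,0]]'
```

```text
top driver 0.2022 [0.555  0.171  0.1981]
top pump 0.2088 [0.5857 0.232  0.205 ]
side driver 0.2014 [0.5545 0.1709 0.1977]
side pump 0.2058 [0.5857 0.2309 0.2027]
time_s: 28.92
tool_pos: [0.616, -0.2044, 0.1619]
tool_rot: [-180.0, -0.0, 13.9]
force: [-0.5, -0.0, -0.1]
grip_width: 0.0003
grasp_force: 0.0
time_s: 29.42
tool_pos: [0.5704, -0.2151, 0.1611]
tool_rot: [-180.0, -0.0, 14.0]
force: [2.2, 1.0, -0.3]
grip_width: 0.0004
grasp_force: 0.9
```

```bash
python3 -m jog '[[0,-0.4,0,0,0],[0,-0.4,0,0,0],[0,-0.4,0,0,0],[0,-0.4,0,0,0],[0,-0.4,0,0,0],[0,-0.4,0,0,0]]'
python3 -m jog '[[0,-0.24,0,0.28,0],[0,-0.24,0,0.28,0],[0,-0.19,0,0.32,0],[0,-0.19,0,0.32,0],[0,-0.12,0,0.35,0],[0,-0.12,0,0.35,0],[0,-0.05,0,0.25,0],[0,-0.05,0,0.25,0],[0,0,0,0.15,0]]'
```

```text
time_s: 29.92
tool_pos: [0.5233, -0.2271, 0.1611]
tool_rot: [-180.0, 0.0, 14.0]
force: [0.2, 0.1, 0.1]
grip_width: 0.0005
grasp_force: 0.4
time_s: 30.67
tool_pos: [0.5005, -0.2324, 0.1092]
tool_rot: [-180.0, 0.1, 14.0]
force: [0.4, -0.9, 0.9]
grip_width: 0.0006
grasp_force: 0.2
```

Run:
```python
from h import *
A=np.concatenate([pts(read_camera(n)).reshape(-1,3) for n in("top","side")])
ex=np.array([.9703,.2419]);ey=np.array([-.2419,.9703]); bx=A[:,:2]@ex; by=A[:,:2]@ey
for lo in np.arange(.39,.52,.02):
    s=(bx>lo)&(bx<lo+.02)&(abs(abs(by+.348)-.085)<.02)&(A[:,2]>.03)&(A[:,2]<.2); print(round(lo+.01,3),s.sum(),np.median(A[s,2]).round(4) if s.any() else 0)
print(env.get_obs()["tool_pos"],env.get_obs()["force"])
```

```text
0.4 467 0.1758
0.42 1027 0.0871
0.44 448 0.0922
0.46 331 0.0919
0.48 325 0.0916
0.5 353 0.0906
0.52 1 0.0881
[ 0.50066107 -0.23229997  0.10942739] [-0.27207292 -0.6345531   0.66743037]
```

```bash
python3 -m jog '[[0,0,0,0.1,0],[0,0,0,0.1,0],[0,0,0,0.05,0],[0,0,0,0,0],[0,0,0,0,0]]'
```

```text
time_s: 31.18
tool_pos: [0.5014, -0.2327, 0.1077]
tool_rot: [-179.9, -0.1, 14.0]
force: [-6.5, 4.0, 18.9]
grip_width: 0.0005
grasp_force: 9.7
```

Pressing with 19 N and the fingertips bottomed, so the lid is shut. I'll retreat and check everything.

```bash
python3 -m jog '[[0,0,0,-0.4,0],[0,0,0,-1,0],[0,0,0,-1,0],[0,0,0,-1,0],[0,0,0,-1,0],[0,0,0,-1,0],[0,0,0,-1,0],[0,0,0,-1,0],[0,0,0,-1,0],[0,0,0,0,0]]'
python3 - <<'E'
from h import *
cs=[read_camera(n) for n in("side","top")]
cv2.imwrite("pics/s8.png",cs[0]["color"][:,:,::-1])
A=pts(cs[0]).reshape(-1,3)
ex=np.array([.9703,.2419]);ey=np.array([-.2419,.9703]); bx=A[:,:2]@ex; by=A[:,:2]@ey
for lo in np.arange(.39,.52,.02):
    s=(bx>lo)&(bx<lo+.02)&(abs(by+.348)<.1)&(A[:,2]>.07)&(A[:,2]<.11); print(round(lo+.01,3),s.sum(),np.median(A[s,2]).round(4) if s.any() else 0)
E
```

```text
time_s: 32.02
tool_pos: [0.5029, -0.2337, 0.2771]
tool_rot: [179.8, -0.3, 14.0]
force: [0.3, -0.5, 1.1]
grip_width: 0.0005
grasp_force: 0.0
0.4 247 0.0881
0.42 1206 0.09
0.44 840 0.0913
0.46 826 0.0913
0.48 778 0.0913
0.5 647 0.0907
0.52 2 0.0873
```

View pics/s8.png

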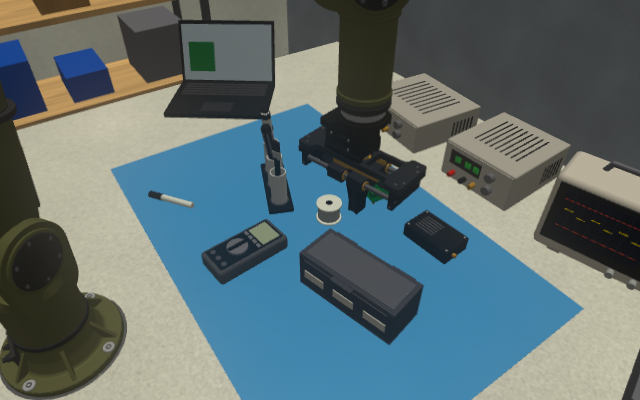

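The picture shows the lid flat and shut at (360,270), both tools and the brush in their cups around (272,150), and the bystanders unmoved. The gripper is clear. Handing in.

```bash
python3 -c "from cell import env; print(env.sign_off())"
```

```text
the job is handed in; nothing more can be done
None
```

The pump is in the far end cup and the screwdriver in the middle cup, both tip down and seated but leaning slightly (about 5° and 9°); the lid is fully shut, nothing else visibly moved, and I handed the job in at about 32 s.

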